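# Put the tweezers away under the sliding organiser cover

## Robot

A 7-joint arm with a two-finger parallel gripper is mounted at the origin on the work surface. World frame = base frame: x ahead of the robot, y to its left, z up, the work surface at z = 0. Lengths are in m, angles in rad, forces in N, time in s.
With the tool pointing down it reaches from about 0.4 to 0.85 m from the base axis. Payload 10.4 kg.
Tool frame: the origin (TCP) lies between the finger pads; the fingertips stand r.nose_length ahead of it and the grasp point (between the pads) lies 6 mm ahead of it (r.nose_length is the distance from the TCP to the fingertips, in m); z points along the fingers, x is the direction in which the jaws open and shut, and the axes are right-handed (so a half turn about z gives the same grasp; the last joint's range is limited). The gripper opens to 87 mm and grips with 3 to 60 N. Pads are 19 mm wide; open, the fingers measure 117 mm over their backs; the gripper's body (75 mm by 190 mm) begins 51 mm behind the grasp point.
Start: joints at [1.309, 0.332, -0.065, 1.46, 0.022, 1.35, -0.088], TCP at [0.148, -0.607, 0.248] pointing down, gripper open.
Joint ranges: [-2.6, 2.6], [-0.5, 2.12], [-1.47, 1.34], [0.16, 2.42], [-1.27, 4.41], [0.06, 2.06], [-2.6, 2.6]. Speed limits (rad/s): [2.22, 2.22, 2.79, 2.79, 3.14, 3.14, 3.14].

## Interface

Orientations are given as a unit quaternion [x, y, z, w].
In Python, from bench import r gives the robot as it stands. The module is installed in compiled form; this text tells all that it offers.
- The arm moves only by the shell command python3 -m creep 'ROWS' [OPENING] [FORCE]. ROWS is JSON, a list of rows, each an object of numbers: "x", "y", "z": the shift along the world's x, y, z in m; "spin": the turn about the world's z in degrees. In form: [{"x": .., "y": .., "z": .., "spin": ..}, ...]. A call has 1 to 12 rows; each row is the pose to reach, as a shift and turn from the pose commanded when the call began; what a row does not reach only later rows make up. A row lasts 1/8 s, in which the tool goes at most 62.5 mm and 10.7 degrees, less where a joint would pass 70% of its speed; a pose out of reach is approached as far as the arm can. A call with a gripper value outside its range is refused whole. OPENING is the finger opening in m, from 0 to 0.087, set as the call begins (- or left out, the last holds). The fingers move at their own pace and stop on an object; FORCE is the grip in N (left out, the last holds). Time passes only in rows, so rows that repeat a pose let the fingers close. It gives the time, the measured TCP pose, the force and the opening at its end, in the units of the state.
- r.read_state(): the state, without advancing time (a new reading comes with each control period).
- r.camera(name): name is "side" or "top"; returns a dict with "pixels" (400x640x3 uint8, blue, green, red), "z_map" (400x640 float32, m along the optical axis (not along the pixel's ray), 0 where there is no reading), "K" (3x3 intrinsics, pixels), "R" (3x3) and "t" (3): a world point X has camera coordinates R X + t. Camera axes: x right, y down, z forward; pixel columns grow to the right and rows downward; lengths in m; the calibration is good to about 2 mm. A picture is of the moment at which its call begins.
- r.close_job(): hands the job in, once; it reports no verdict.
The state is a dict: "time": time; "joint_positions": joint angles; "joint_vel": joint speeds; "joint_torque": joint torques, N m; "ee_pos": TCP position; "eef_rot": TCP orientation; "ft_force": force on the tool from outside, world axes, zero at the start; "torque": the same for the moment, N m; "width": finger opening in m.
Only numpy, scipy, OpenCV 4.12 (cv2) and the standard library are available. Lean on these libraries where they do the work, as an engineer would, in place of code of your own. Each camera call takes 0.05 s, during which the arm holds its last target. There are 200 camera calls.

## Task

Put the tweezers away in the covered compartment of the organiser: slide its flush cover back by pressing down on it with the fingertips, lay the tweezers flat in the compartment without dropping them in, then slide the cover fully shut over them. Press just firmly enough for the cover to come along all the way, because the thin plastic cracks if it is leaned on hard, and leave everything else on the shelf where it is.

Things in the scene. Friction and masses are not known exactly. Their poses are not given: they have to be found in the camera images.
- organiser: White plastic organiser fixed to the shelf: open trough 106 mm (x) by 262 mm (y), 32 mm high, walls 8 mm, floor 4 mm thick, split at y = 0 by a divider 6 mm thick, top 20 mm above the shelf. The -y compartment is the covered one; the +y one is open and holds a small tin. Origin: centre of its underside, on the shelf; x across, y along, z up.
- compartment (a point): Point of the organiser (same axes): centre of the inner floor of the covered -y compartment, 4 mm above the shelf. The compartment measures 90 mm (x) by 120 mm (y) inside; its floor lies 28 mm below the rim.
- cover_home (a point): Point of the organiser (same axes), level with its rim, 32 mm above the shelf, at the middle of where the shut cover lies. The moulding is a little warped: the cover's real top at its middle is anywhere within 3.5 mm of rim level, and over the full slide it climbs or falls by 2 to 3 mm. It gives downwards about 1 mm for each 10 N of pressing and cracks above 20 N.
- cover (a joint): Position (m) of the flat grey plastic cover, 90 mm (organiser x) by 123 mm (y), 4 mm thick, no handle, fine printed lines in its middle: 0 = shut over the -y compartment, 0.123 = slid fully towards organiser +y, compartment bare. Its middle lies at cover_home + this value along organiser y. It takes about 5 N sideways to slide and stays where it is left.
- tweezers: Steel tweezers 95 mm long, 13 mm wide over the middle 30 mm (two blades bowed apart, they do not spring), 9 mm high, 25 g, lying on the shelf on the edges of the blades. Origin: centre of the underside; x along them towards the tips, z up.
- tin: Bystander: round aluminium balm tin, 38 mm across, 14 mm high, in the open compartment. Origin: centre of underside.
- canister: Bystander: chrome swab canister, 83 mm across, 113 mm high. Origin: centre of underside.
- mug: Bystander: white ceramic tooth mug, 72 mm across, 95 mm high. Origin: centre of underside.
- jar: Bystander: amber glass cream jar, 64 mm across, 55 mm high. Origin: centre of underside.
- tub: Bystander: orange plastic hair tie tub, 84 mm across, 50 mm high. Origin: centre of underside.
- dish: Bystander: white ceramic ring dish, 90 mm across, 20 mm high. Origin: centre of underside.
- clippers: Bystander: steel nail clippers 55 mm by 12 mm by 11 mm. Origin: centre of underside, x along them.
- light_switch (a joint): Bystander: toggle (rad) of the mirror light switch, a 25 mm steel lever on a white box at the left end of the shelf; 0 = off, 0.93 = on.

How it is judged:
On the way, in this order (a step that is already met when the one before it is completed fails the run):
1. the cover is slid back, baring most of its compartment (value of joint cover above 0.08 m), for 0.2 s.
2. the tweezers lie flat in the bared compartment (y of tweezers in the frame of organiser between -0.123 and -0.003 m and x of tweezers in the frame of organiser between -0.045 and 0.045 m and z of tweezers in the frame of organiser below 0.014 m and contact force between the fingers and tweezers below 0.1 N and linear speed of tweezers below 0.02 m/s and angle between tweezers's own x axis and vertical between 1.37 and 1.77 rad), for 0.2 s.
At the end, for the whole second after the job is handed in: The tweezers lie flat (their length within 0.2 rad of level, their origin less than 14 mm above the shelf) and at rest inside the -y compartment of the organiser, and the cover is shut over them to within 4 mm (value of joint cover below 0.004 m and y of tweezers in the frame of organiser between -0.123 and -0.003 m and x of tweezers in the frame of organiser between -0.045 and 0.045 m and z of tweezers in the frame of organiser below 0.014 m and linear speed of tweezers below 0.02 m/s and angle between tweezers's own x axis and vertical between 1.37 and 1.77 rad); the robot touches nothing.
It fails at once if the cover is pressed with more than 20 N (contact force between any of the fingers, the arm and cover above 20 N).
It fails at once if the tweezers are dropped (falling free faster than 0.8 m/s) (linear speed of tweezers above 0.8 m/s and contact force between the fingers and tweezers below 0.05 N).
It fails at once if a bystander is moved by more than 20 mm, or the light switch is flipped (distance of any of tin, canister, mug, jar, tub, dish, clippers from where it was at the start of the episode above 0.02 m or value of joint light_switch above 0.4 rad).
It also fails if it takes over 72 s, if anything falls off the work surface, if the arm or the gripper's body presses on something with over 40 N, if the wrist force passes 120 N, or if a joint passes its speed limit or range.

## Working session

There is one attempt and no reset: what is moved stays moved. The work goes in short steps, Python scripts to look and compute and a shell command to move; the robot and the scene stay as the last step left them, time stands still between calls to the robot, and variables do not carry over. Pictures are saved under pics/ and viewed, about 8 in all and at most 12, crops included, and the job is handed in when it is done.

```bash
mkdir -p pics; python3 - <<'E'
from bench import r
import cv2,numpy as np
s=r.read_state();print({k:np.round(v,3) for k,v in s.items()},r.nose_length)
for n in("top","side"):
    c=r.camera(n);cv2.imwrite(f"pics/{n}0.png",c["pixels"]);print(n,c["K"],c["R"],c["t"],-c["R"].T@c["t"])
    np.savez(f"{n}0.npz",**c)
E
```

```text
{'time': np.float64(0.0), 'joint_positions': array([ 1.309,  0.333, -0.065,  1.461,  0.022,  1.35 , -0.089]), 'joint_vel': array([-0.   , -0.   ,  0.   ,  0.001, -0.   , -0.001, -0.001]), 'joint_torque': array([-1.0000e-03, -6.2325e+01,  2.4000e-02, -3.8989e+01, -6.1000e-02,
        4.0000e-02,  0.0000e+00]), 'ee_pos': array([ 0.148, -0.607,  0.247]), 'eef_rot': array([ 0.786, -0.618, -0.001, -0.   ]), 'ft_force': array([-0.198,  0.276,  0.689]), 'torque': array([0.017, 0.013, 0.004]), 'width': np.float64(0.087)} 0.025
top [[477.24048255   0.         328.13477932]
 [  0.         477.24048255 203.19902794]
 [  0.           0.           1.        ]] [[ 0.11844182 -0.99296003  0.00138321]
 [-0.97112609 -0.11612773 -0.20839497]
 [ 0.2070885   0.02333941 -0.97804377]] [0.01963118 0.63854438 1.37169082] [0.33372056 0.06163123 1.47461595]
side [[486.06954557   0.         318.20094436]
 [  0.         486.06954557 203.14999792]
 [  0.           0.           1.        ]] [[-0.92871474 -0.37039643  0.01718784]
 [-0.24872267  0.58791695 -0.76973417]
 [ 0.27500176 -0.71913847 -0.63813313]] [0.60900261 0.16322828 1.37939409] [0.22685247 1.12158308 0.99541201]
```

View pics/top0.png

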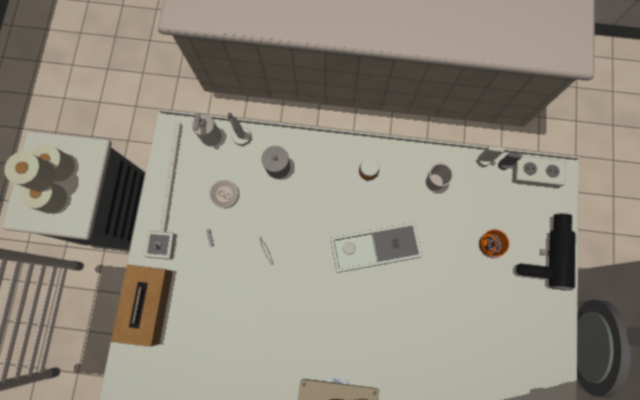

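View pics/side0.png

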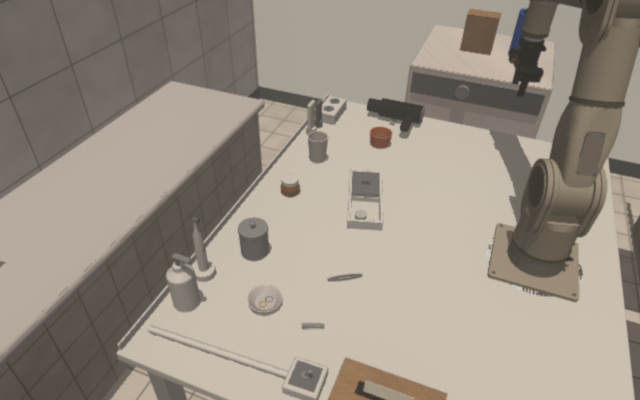

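Top view: organiser at about (375,248) with the grey cover to the right (-y) end at (397,244), tin at (349,248), tweezers at (266,250), clippers at (210,238). Side view: organiser at (365,200), tweezers at (345,277).

```bash
cat > h.py <<'E'
import cv2,numpy as np
def ray(c,uv,z):
    uv=np.atleast_2d(np.asarray(uv,float)); d=np.c_[uv,np.ones(len(uv))]@np.linalg.inv(c["K"]).T@c["R"]
    o=-c["R"].T@c["t"]; return o+d*((z-o[2])/d[:,2])[:,None]
def proj(c,X):
    p=np.atleast_2d(X)@c["R"].T+c["t"]; p=p@c["K"].T; return p[:,:2]/p[:,2:]
def blob(c,box,lo,hi,z):
    """dark blob in box (u0,v0,u1,v1), grey between lo and hi -> list (area, centre xy, axis angle, L, W)"""
    u0,v0,u1,v1=box; g=cv2.cvtColor(c["pixels"],cv2.COLOR_BGR2GRAY)[v0:v1,u0:u1]
    m=((g>=lo)&(g<=hi)).astype(np.uint8); n,l,st,_=cv2.connectedComponentsWithStats(m); out=[]
    for i in range(1,n):
        if st[i,4]<12: continue
        v,u=np.where(l==i); P=ray(c,np.c_[u+u0,v+v0],z)[:,:2].astype(np.float32)
        (cx,cy),(w,h),a=cv2.minAreaRect(P); e=np.linalg.eigh(np.cov(P.T))[1][:,1]
        out.append((st[i,4],P.mean(0).round(4),np.round([cx,cy,w,h],4),round(a,1),np.degrees(np.arctan2(e[1],e[0])).round(1)))
    return out
E
python3 - <<'E'
from h import *
t=dict(np.load("top0.npz"));s=dict(np.load("side0.npz"))
for nm,c,bx in(("top",t,(250,225,285,270)),("side",s,(322,265,368,290))):
    g=cv2.cvtColor(c["pixels"],6);b=np.median(g[bx[1]:bx[3],bx[0]:bx[2]]);print(nm,b)
    for th in(15,30):print("tw",blob(c,bx,0,b-th,.005))
for nm,c,bx in(("top",t,(325,218,428,278)),("side",s,(340,165,390,232))):
    for th in(90,120):print(nm,"cover",[x for x in blob(c,bx,0,th,.032) if x[0]>60])
print("z organiser rim",[ray(t,[p],.0)[0].round(3) for p in((397,244),)])
zz=t["z_map"]
for p in((397,244),(349,248),(300,250),(266,250)):
    z=zz[p[1],p[0]];X=t["R"].T@(z*np.linalg.inv(t["K"])@[*p,1]-t["t"]);print(p,X.round(3))
a=cv2.resize(t["pixels"][205:285,240:430],None,fx=4,fy=4,interpolation=2)
b=cv2.resize(s["pixels"][160:290,315:395],None,fx=3,fy=3,interpolation=2)
im=np.zeros((600,800,3),np.uint8);im[:320,:760]=a
cv2.imwrite("pics/crop0.png",im[:320,:760]);cv2.imwrite("pics/crops0.png",b)
E
```

```text
top 181.0
tw [(np.int32(136), array([0.4747, 0.2697], dtype=float32), array([0.4749, 0.2698, 0.0963, 0.0177]), 34.5, np.float64(-147.0))]
tw [(np.int32(24), array([0.5008, 0.2866], dtype=float32), array([0.5008, 0.2877, 0.0271, 0.0127]), 41.1, np.float64(-148.3)), (np.int32(12), array([0.4748, 0.2631], dtype=float32), array([0.4766, 0.2643, 0.0265, 0.0041]), 34.5, np.float64(-146.4)), (np.int32(14), array([0.4424, 0.2475], dtype=float32), array([0.4424, 0.248 , 0.0156, 0.0087]), 26.5, np.float64(-156.6))]
side 192.0
tw [(np.int32(221), array([0.4721, 0.2681], dtype=float32), array([0.472 , 0.2681, 0.0983, 0.0239]), 33.3, np.float64(-146.8))]
tw [(np.int32(193), array([0.4722, 0.2688], dtype=float32), array([0.4722, 0.2686, 0.0972, 0.0218]), 30.8, np.float64(-146.8))]
top cover [(np.int32(68), array([ 0.5403, -0.1204], dtype=float32), array([ 0.54  , -0.1205,  0.0296,  0.0208]), 19.3, np.float64(-160.7))]
top cover [(np.int32(1163), array([ 0.5406, -0.1198], dtype=float32), array([ 0.5395, -0.1168,  0.0873,  0.1301]), 17.2, np.float64(106.5))]
side cover []
side cover [(np.int32(634), array([ 0.5367, -0.1142], dtype=float32), array([ 0.5375, -0.1139,  0.0856,  0.134 ]), 16.3, np.float64(106.1))]
z organiser rim [array([ 0.543, -0.131,  0.   ])]
(397, 244) [ 0.538 -0.126  0.036]
(349, 248) [0.511 0.016 0.017]
(300, 250) [0.488 0.166 0.002]
(266, 250) [0.476 0.27  0.001]
```

View pics/crop0.png

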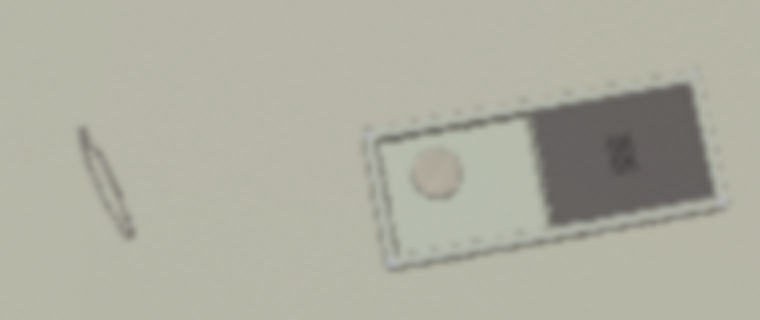

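The crop shows the cover centre near (620,153), with its printed mark there and the open half holding the tin. The tweezers lie from (83,130) to (130,237). Both views agree to 3 mm: cover middle ≈ (0.540,-0.118), organiser yaw ≈ 16.5°, tweezers ≈ (0.4735,0.269) with axis ≈ 33°. I'll close the fingers and go above the cover.

```bash
python3 -m creep '[{"x":0.04,"y":0.05},{"x":0.08,"y":0.10,"z":-0.01},{"x":0.12,"y":0.15,"z":-0.03},{"x":0.16,"y":0.20,"z":-0.05},{"x":0.20,"y":0.25,"z":-0.07},{"x":0.24,"y":0.30,"z":-0.09},{"x":0.28,"y":0.35,"z":-0.11,"spin":1},{"x":0.32,"y":0.40,"z":-0.13,"spin":2},{"x":0.36,"y":0.45,"z":-0.15,"spin":3},{"x":0.392,"y":0.488,"z":-0.155,"spin":3},{"x":0.392,"y":0.488,"z":-0.155,"spin":3},{"x":0.392,"y":0.488,"z":-0.155,"spin":3}]' 0 10
python3 - <<'E'
from h import *
t=dict(np.load("top0.npz"))
K=np.linalg.inv(t["K"]);a=np.radians(16.5);ex=np.array([np.cos(a),np.sin(a)]);ey=np.array([-ex[1],ex[0]])
v,u=np.mgrid[200:290,300:440];P=(np.c_[u.ravel(),v.ravel(),np.ones(u.size)]@K.T*t["z_map"][v,u].reshape(-1,1)-t["t"])@t["R"]
d=P[:,:2]-[.540,-.118];q=np.c_[d@ex,d@ey]
def z(x0,x1,y0,y1):
    m=(q[:,0]>x0)&(q[:,0]<x1)&(q[:,1]>y0)&(q[:,1]<y1);return m.sum(),np.median(P[m,2]).round(4),P[m,2].std().round(4)
print("cover",z(-.035,.035,-.05,.05),"y-",z(-.035,.035,-.05,-.02),"y+",z(-.035,.035,.02,.05));print("shelf",z(-.12,-.08,-.05,.15),z(.08,.12,-.05,.15))
print("rim",z(-.051,-.047,-.05,.16),z(.047,.051,-.05,.16),"floor",z(-.03,.03,.1,.11))
E
```

```text
cover (np.int64(749), np.float64(0.033), np.float64(0.0031)) y- (np.int64(222), np.float64(0.0321), np.float64(0.003)) y+ (np.int64(222), np.float64(0.0342), np.float64(0.0032))
shelf (np.int64(847), np.float64(0.0005), np.float64(0.0032)) (np.int64(803), np.float64(0.0008), np.float64(0.0033))
rim (np.int64(91), np.float64(0.0327), np.float64(0.0031)) (np.int64(76), np.float64(0.0318), np.float64(0.003)) floor (np.int64(61), np.float64(0.005), np.float64(0.004))invalid input at $[0]: expected keys x, y, z, spin
```

```bash
python3 -m creep '[{"x":0.04,"y":0.05,"z":0,"spin":0},{"x":0.08,"y":0.10,"z":-0.01,"spin":0},{"x":0.12,"y":0.15,"z":-0.03,"spin":0},{"x":0.16,"y":0.20,"z":-0.05,"spin":0},{"x":0.20,"y":0.25,"z":-0.07,"spin":0},{"x":0.24,"y":0.30,"z":-0.09,"spin":0},{"x":0.28,"y":0.35,"z":-0.11,"spin":1},{"x":0.32,"y":0.40,"z":-0.13,"spin":2},{"x":0.36,"y":0.45,"z":-0.15,"spin":3},{"x":0.392,"y":0.488,"z":-0.155,"spin":3},{"x":0.392,"y":0.488,"z":-0.155,"spin":3},{"x":0.392,"y":0.488,"z":-0.155,"spin":3}]' 0 10
```

```text
time: 1.6
ee_pos: [0.5402, -0.1171, 0.0918]
eef_rot: [0.803, -0.596, -0.001, -0.0]
ft_force: [-0.2, -1.1, 0.6]
width: 0.0004
```

```bash
python3 -m creep '[{"x":0,"y":0,"z":-0.015,"spin":0},{"x":0,"y":0,"z":-0.025,"spin":0},{"x":0,"y":0,"z":-0.030,"spin":0},{"x":0,"y":0,"z":-0.030,"spin":0},{"x":0,"y":0,"z":-0.030,"spin":0}]'
python3 - <<'E'
from bench import r
import cv2,numpy as np
print(r.read_state()["ft_force"])
c=r.camera("side");cv2.imwrite("pics/s1.png",cv2.resize(c["pixels"][140:240,320:420],None,fx=5,fy=5))
E
```

```text
time: 2.22
ee_pos: [0.54, -0.1194, 0.0629]
eef_rot: [0.802, -0.597, 0.0, -0.0]
ft_force: [0.0, 1.1, 0.3]
width: 0.0007
[0.03510814 1.10282067 0.32133382]
```

View pics/s1.png

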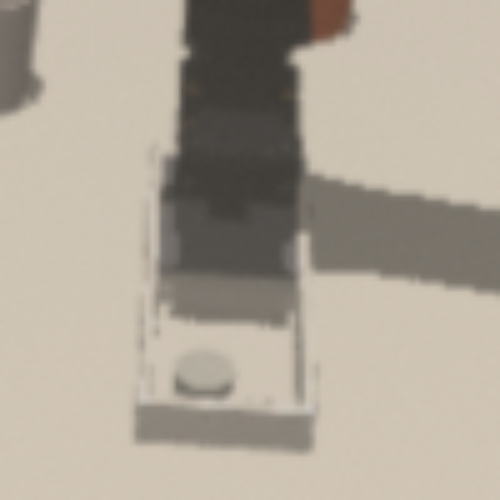

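The fingers stand over the middle of the cover at crop (230,210), clear of the walls and not yet in contact. Next I'll go down in small steps.

```bash
python3 -m creep '[{"x":0,"y":0,"z":-0.001,"spin":0},{"x":0,"y":0,"z":-0.002,"spin":0},{"x":0,"y":0,"z":-0.002,"spin":0}]'; python3 -m creep '[{"x":0,"y":0,"z":-0.0005,"spin":0},{"x":0,"y":0,"z":-0.0005,"spin":0}]'
```

```text
time: 2.65
ee_pos: [0.5398, -0.1192, 0.0605]
eef_rot: [0.802, -0.597, -0.0, 0.0]
ft_force: [-0.0, 1.1, 1.0]
width: 0.0009
time: 2.9
ee_pos: [0.5398, -0.1193, 0.06]
eef_rot: [0.802, -0.597, 0.0, 0.0]
ft_force: [0.3, 0.4, 0.7]
width: 0.0004
```

Tip is at 0.035, no contact yet.

```bash
python3 -m creep '[{"x":0,"y":0,"z":-0.0005,"spin":0},{"x":0,"y":0,"z":-0.001,"spin":0},{"x":0,"y":0,"z":-0.001,"spin":0}]'
```

```text
time: 3.28
ee_pos: [0.5398, -0.1193, 0.059]
eef_rot: [0.802, -0.597, 0.0, 0.0]
ft_force: [-0.2, -0.1, 0.1]
width: 0.0002
```

```bash
python3 -m creep '[{"x":0,"y":0,"z":-0.0005,"spin":0},{"x":0,"y":0,"z":-0.0005,"spin":0}]'
```

```text
time: 3.52
ee_pos: [0.5398, -0.1193, 0.0585]
eef_rot: [0.802, -0.597, 0.0, 0.0]
ft_force: [0.6, -0.3, 0.0]
width: 0.0006
```

```bash
python3 -m creep '[{"x":0,"y":0,"z":-0.0005,"spin":0},{"x":0,"y":0,"z":-0.001,"spin":0},{"x":0,"y":0,"z":-0.001,"spin":0}]'
```

```text
time: 3.9
ee_pos: [0.5399, -0.1193, 0.0577]
eef_rot: [0.802, -0.597, 0.0, 0.0]
ft_force: [-0.7, -0.8, 1.2]
width: 0.0001
```

```bash
python3 -m creep '[{"x":0,"y":0,"z":-0.0005,"spin":0},{"x":0,"y":0,"z":-0.0005,"spin":0}]'
```

```text
time: 4.15
ee_pos: [0.54, -0.1193, 0.0573]
eef_rot: [0.802, -0.597, 0.0, -0.0]
ft_force: [-0.8, 0.6, 4.2]
width: 0.0005
```

```bash
python3 -m creep '[{"x":0,"y":0,"z":-0.0004,"spin":0},{"x":0,"y":0,"z":-0.0008,"spin":0},{"x":0,"y":0,"z":-0.0008,"spin":0}]'
```

```text
time: 4.53
ee_pos: [0.5401, -0.1194, 0.0567]
eef_rot: [0.802, -0.597, 0.0, -0.0]
ft_force: [-3.0, -0.1, 7.5]
width: 0.0008
```

```bash
python3 -m creep '[{"x":0,"y":0,"z":-0.0005,"spin":0},{"x":-0.001,"y":0.0035,"z":-0.0005,"spin":0},{"x":-0.002,"y":0.007,"z":-0.0005,"spin":0},{"x":-0.0028,"y":0.0096,"z":-0.0005,"spin":0},{"x":-0.0028,"y":0.0096,"z":-0.0005,"spin":0}]'; python3 - <<'E'
from bench import r
import numpy as np,h
s=r.read_state();print(s["ft_force"])
c=r.camera("top");np.savez("t1.npz",**c)
t0=dict(np.load("top0.npz"))
for t in(t0,c):
    g=h.cv2.cvtColor(t["pixels"],6)[215:285,320:425];print(g[20:45:4,30:62])
E
```

```text
time: 5.15
ee_pos: [0.5376, -0.1112, 0.0567]
eef_rot: [0.802, -0.597, 0.001, 0.0]
ft_force: [-1.3, -4.8, 10.1]
width: 0.0006
[-1.34163544 -4.79594059 10.05529492]
[[176 173 165 160 157 156 148 136 125 119 121 131 140 140 139 138 142 156
  169 174 170 155 129 113 102  98  99  98  98  99  98  98]
 [179 182 184 184 184 184 184 184 185 184 184 184 184 184 184 184 184 184
  184 184 183 177 160 129 104  99  99  98  98  98  97  98]
 [166 167 169 172 177 182 184 184 184 185 184 184 184 184 184 184 184 184
  184 184 184 182 171 153 130 105  99  98  98  98  98  98]
 [172 171 170 166 161 164 179 184 184 184 184 184 184 184 184 184 184 184
  184 184 184 184 181 165 141 123 104  99  99  99  98  98]
 [171 169 167 164 167 177 184 184 184 184 184 184 184 184 185 184 184 184
  183 184 184 183 184 179 161 130 113 102  99  99  99  99]
 [176 176 179 183 184 184 184 184 184 185 184 184 184 184 185 184 184 184
  184 184 184 184 184 183 179 160 127 105 100  99  99  99]
 [184 184 184 184 185 184 185 185 184 184 184 184 184 184 184 184 184 184
  184 184 184 183 184 184 183 178 159 125 102  99  99 100]]
[[182
[... 226 characters left out ...]
6  45  46  45  45  43  31  20  17]
 [171 172 174 178 182 189 191 190 191 190 190 189 180 146  86  49  47  46
   46  46  46  46  45  46  46  46  46  46  45  40  29  17]
 [177 177 175 172 166 170 185 190 191 191 190 190 186 166 119  68  47  46
   47  46  46  47  47  47  45  46  47  46  46  44  38  25]
 [177 175 173 169 172 183 189 190 190 190 191 190 189 185 160 109  64  52
   46  45  46  46  47  46  45  44  46  46  52  57  53  51]
 [182 182 185 188 191 190 189 190 190 190 190 190 190 190 185 158 104  58
   45  46  47  48  49  51  51  50  53  56  58  59  59  58]
 [190 190 190 190 190 190 190 190 190 190 190 190 190 191 190 189 186 176
  153 118 106 108 109 107  98  82  82  94 100 102 102 103]]
```

```bash
python3 -m creep '[{"x":-0.001,"y":0.0035,"z":-0.0001,"spin":0},{"x":-0.002,"y":0.007,"z":-0.0002,"spin":0},{"x":-0.003,"y":0.0105,"z":-0.0002,"spin":0},{"x":-0.0040,"y":0.0135,"z":-0.0002,"spin":0},{"x":-0.004,"y":0.0135,"z":-0.0002,"spin":0}]'; python3 - <<'E'
from bench import r
import numpy as np,cv2
c=r.camera("side");np.savez("s2.npz",**c);d=r.camera("top")
im=np.hstack([cv2.resize(c["pixels"][150:240,330:410],(400,450)),cv2.resize(d["pixels"][215:275,325:378],(397,450))]);cv2.imwrite("pics/s2.png",im)
E
```

```text
time: 5.82
ee_pos: [0.5336, -0.0978, 0.0567]
eef_rot: [0.802, -0.597, 0.001, 0.001]
ft_force: [-2.8, -4.6, 11.8]
width: 0.0003
```

View pics/s2.png

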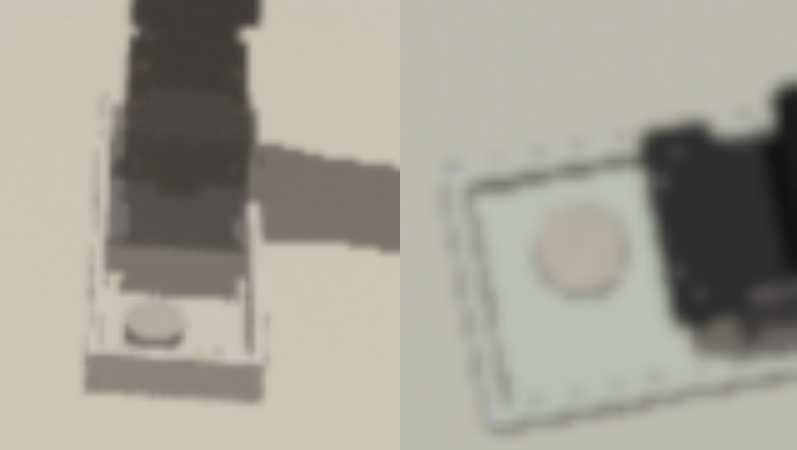

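Side view: the cover's leading edge has moved from row 194 to 199 at column 366, and it follows the fingers. I'll put a number on it.

```bash
cat >> h.py <<'E'
EY=np.array([-.284,.959]);C0=np.array([.540,-.118])
def edge(c,verbose=0):
    """cover's leading edge in the side view: dark->lighter along organiser y at rim height, at off-centre lines; returns cover value"""
    g=cv2.cvtColor(c["pixels"],6).astype(np.float32);ex=np.array([EY[1],-EY[0]]);o=[]
    yy=np.arange(.02,.2,.0005)
    for x in(-.025,-.015,-.005,.005,.015,.025):
        X=C0+x*ex+yy[:,None]*EY;p=proj(c,np.c_[X,np.full(len(yy),.031)]).astype(np.float32)
        v=cv2.remap(g,p[:,:1],p[:,1:],1).ravel();d=v[8:]-v[:-8];i=np.argmax(d>20);i+=np.argmax(d[i:i+10]);o.append(yy[i+4]-.0615)
    return np.round(o,4),np.median(o).round(4)
E
python3 - <<'E'
from h import *
for f in("side0.npz","s2.npz"):print(edge(dict(np.load(f))))
E
```

```text
(array([0.0285, 0.03  , 0.0315, 0.0025, 0.0035, 0.029 ]), np.float64(0.0288))
(array([0.0655, 0.0675, 0.0685, 0.066 , 0.067 , 0.067 ]), np.float64(0.067))
```

```bash
python3 -m creep '[{"x":-0.0012,"y":0.004,"z":0,"spin":0},{"x":-0.0024,"y":0.008,"z":0,"spin":0},{"x":-0.0036,"y":0.012,"z":0,"spin":0},{"x":-0.0045,"y":0.015,"z":0,"spin":0},{"x":-0.0045,"y":0.015,"z":0,"spin":0}]'
```

```text
time: 6.55
ee_pos: [0.529, -0.0829, 0.0567]
eef_rot: [0.802, -0.598, 0.001, 0.001]
ft_force: [-3.8, -5.3, 13.8]
width: 0.0006
```

```bash
python3 -m creep '[{"x":-0.0017,"y":0.004,"z":0.0003,"spin":0},{"x":-0.0031,"y":0.008,"z":0.0004,"spin":0},{"x":-0.0043,"y":0.012,"z":0.0005,"spin":0},{"x":-0.0055,"y":0.016,"z":0.0006,"spin":0},{"x":-0.0055,"y":0.016,"z":0.0006,"spin":0}]'; python3 - <<'E'
from bench import r
import numpy as np
from h import *
c=r.camera("side");np.savez("s3.npz",**c)
g=cv2.cvtColor(c["pixels"],6);ex=np.array([EY[1],-EY[0]]);yy=np.arange(0,.18,.006)
for f in("side0.npz","s2.npz","s3.npz"):
  c=dict(np.load(f));g=cv2.cvtColor(c["pixels"],6)
  for x in(.0,.015):
    p=proj(c,np.c_[C0+x*ex+yy[:,None]*EY,np.full(len(yy),.032)]).astype(np.float32);print(f,x,cv2.remap(g,p[:,:1],p[:,1:],1).ravel())
E
```

```text
time: 7.18
ee_pos: [0.5238, -0.0665, 0.0573]
eef_rot: [0.802, -0.597, 0.001, 0.0]
ft_force: [-2.1, -4.3, 12.8]
width: 0.0002
side0.npz 0.0 [ 93 104 110 110 111 111 112 110 109 103 105 115 123 127 131 151 184 191
 192 192 192 190 189 179 171 170 171 165 140 123]
side0.npz 0.015 [108 110 110 111 110 110 111 111 110 104 104 126 150 133 130 146 178 190
 191 192 191 191 187 176 170 169 169 170 155 124]
s2.npz 0.0 [ 65  65  65  65  68  76  80  80  80  81  80  80  80  86 105 117 117 117
 116 117 117 122 160 181 174 175 175 169 143 125]
s2.npz 0.015 [ 64  67  67  74  78  79  80  80  80  81  81  81  82  86 104 118 118 116
 117 116 118 136 174 179 174 173 173 173 159 127]
s3.npz 0.0 [ 69  67  66  65  65  64  66  65  65  67  72  79  81  80  80  81  81  80
  84  96 112 117 115 112 122 156 174 169 143 125]
s3.npz 0.015 [ 69  66  66  64  65  65  65  67  70  78  79  80  81  82  83  81  81  81
  82  96 112 117 113 109 121 160 174 174 158 127]
```

The cover's edge went 0 → 0.023 → 0.055, the same as the TCP travel, so there's no slip. I'll carry on with larger steps, rising slightly.

```bash
python3 -m creep '[{"x":-0.0015,"y":0.005,"z":0.0003,"spin":0},{"x":-0.003,"y":0.010,"z":0.0005,"spin":0},{"x":-0.0047,"y":0.015,"z":0.0006,"spin":0},{"x":-0.006,"y":0.019,"z":0.0007,"spin":0},{"x":-0.006,"y":0.019,"z":0.0007,"spin":0}]'
```

```text
time: 7.85
ee_pos: [0.5178, -0.0472, 0.0579]
eef_rot: [0.802, -0.597, 0.001, 0.0]
ft_force: [-2.5, -3.4, 10.7]
width: 0.0003
```

```bash
python3 -m creep '[{"x":-0.0015,"y":0.005,"z":0.0002,"spin":0},{"x":-0.003,"y":0.010,"z":0.0004,"spin":0},{"x":-0.0037,"y":0.0125,"z":0.0004,"spin":0},{"x":-0.0037,"y":0.0125,"z":0.0004,"spin":0}]'
```

```text
time: 8.35
ee_pos: [0.5141, -0.0348, 0.0582]
eef_rot: [0.802, -0.597, 0.001, 0.0]
ft_force: [-1.9, -4.5, 10.4]
width: 0.0007
```

```bash
python3 -m creep '[{"x":-0.0015,"y":0.005,"z":0.0001,"spin":0},{"x":-0.003,"y":0.010,"z":0.0002,"spin":0},{"x":-0.0048,"y":0.016,"z":0.0003,"spin":0},{"x":-0.0048,"y":0.016,"z":0.0003,"spin":0}]'
```

```text
time: 8.85
ee_pos: [0.5091, -0.0184, 0.0584]
eef_rot: [0.802, -0.597, 0.001, 0.0]
ft_force: [-1.6, -3.3, 10.0]
width: 0.0001
```

```bash
python3 -m creep '[{"x":-0.0015,"y":0.005,"z":0.0001,"spin":0},{"x":-0.003,"y":0.010,"z":0.0002,"spin":0},{"x":-0.0045,"y":0.015,"z":0.0003,"spin":0},{"x":-0.0045,"y":0.015,"z":0.0003,"spin":0}]'; python3 - <<'E'
from bench import r
import numpy as np
from h import *
c=r.camera("side");np.savez("s4.npz",**c);print(r.read_state()["ft_force"])
g=cv2.cvtColor(c["pixels"],6);ex=np.array([EY[1],-EY[0]]);yy=np.arange(.1,.2,.004)
for x in(.0,.015):
    p=proj(c,np.c_[C0+x*ex+yy[:,None]*EY,np.full(len(yy),.032)]).astype(np.float32);print(x,cv2.remap(g,p[:,:1],p[:,1:],1).ravel())
E
```

```text
time: 9.35
ee_pos: [0.5046, -0.0036, 0.0586]
eef_rot: [0.802, -0.597, 0.001, 0.0]
ft_force: [-1.2, -4.1, 10.3]
width: 0.0006
[-2.41333875 -3.91805752  9.32708913]
0.0 [ 65  64  65  65  66  68  72  78  81  81  82  81  81  81  81  81  82  82
  83  91 106 117 121 120 121]
0.015 [ 67  67  66  67  70  75  80  81  81  81  81  81  81  81  81  82  82  82
  83  88 102 119 125 122 121]
```

```bash
python3 -m creep '[{"x":-0.0007,"y":0.0025,"z":0,"spin":0},{"x":-0.0011,"y":0.004,"z":0,"spin":0},{"x":-0.0011,"y":0.004,"z":0,"spin":0}]'; python3 -m creep '[{"x":0,"y":0,"z":0.005,"spin":0},{"x":0,"y":0,"z":0.04,"spin":0},{"x":0,"y":0.05,"z":0.08,"spin":0},{"x":-0.005,"y":0.11,"z":0.08,"spin":3},{"x":-0.01,"y":0.17,"z":0.08,"spin":6},{"x":-0.02,"y":0.22,"z":0.08,"spin":10},{"x":-0.03,"y":0.268,"z":0.08,"spin":16.6},{"x":-0.03,"y":0.268,"z":0.08,"spin":16.6},{"x":-0.03,"y":0.268,"z":0.08,"spin":16.6}]' 0.03 6; python3 - <<'E'
from bench import r
import numpy as np
from h import *
c=r.camera("top");np.savez("t5.npz",**c);d=r.camera("side");np.savez("s5.npz",**d)
g=cv2.cvtColor(d["pixels"],6);ex=np.array([EY[1],-EY[0]]);yy=np.arange(-.06,.2,.004)
p=proj(d,np.c_[C0+.015*ex+yy[:,None]*EY,np.full(len(yy),.032)]).astype(np.float32);print(cv2.remap(g,p[:,:1],p[:,1:],1).ravel())
p=proj(c,np.c_[C0+.015*ex+yy[:,None]*EY,np.full(len(yy),.032)]).astype(np.float32);print(cv2.remap(cv2.cvtColor(c["pixels"],6),p[:,:1],p[:,1:],1).ravel())
print([x for x in blob(c,(325,218,428,278),0,130,.032) if x[0]>60],blob(d,(322,265,368,290),0,160,.005))
im=np.hstack([cv2.resize(d["pixels"][150:300,310:410],(400,600)),cv2.resize(c["pixels"][205:280,240:430],(400,158)).repeat(1,0) if 0 else cv2.copyMakeBorder(cv2.resize(c["pixels"][200:290,325:430],(400,343)),0,257,0,0,0)]);cv2.imwrite("pics/s5.png",im)
E
```

```text
time: 9.78
ee_pos: [0.5041, -0.0005, 0.0588]
eef_rot: [0.802, -0.598, 0.002, 0.0]
ft_force: [0.3, -6.5, 9.0]
width: 0.0006
time: 10.9
ee_pos: [0.4729, 0.2687, 0.1375]
eef_rot: [0.88, -0.475, -0.0, 0.0]
ft_force: [0.5, -0.2, -0.2]
width: 0.0302
[ 93  93  94  95  95  94  94  93  93  94  94  94  94  94  94  93  94  94
  94  94  93  93  94  98 109 120 123 112 101  91  82  76  76  75  78  83
  84  72  63  60  59  59  59  58  58  59  61  59  61  61  60  60  59  60
  59  60  60  60  60  59  58  60  60  60  60]
[145 181 192 192 192 192 192 192 192 192 192 192 192 192 192 192 192 192
 192 193 193 194 193 194 194 194 194 194 188 158 114 104 104 104 104 104
 104 104 105 105 105 105 104  99  99 101 100 102 105 106 105 105 106 105
 105 106 106 106 106 109 135 174 178 181 188]
[(np.int32(1162), array([ 0.5048, -0.0044], dtype=float32), array([ 0.5052, -0.0047,  0.0875,  0.1222]), 17.0, np.float64(107.4))] [(np.int32(792), array([0.4591, 0.2601], dtype=float32), array([0.4647, 0.2637, 0.1125, 0.086 ]), 22.6, np.float64(-144.2))]
```

View pics/s5.png

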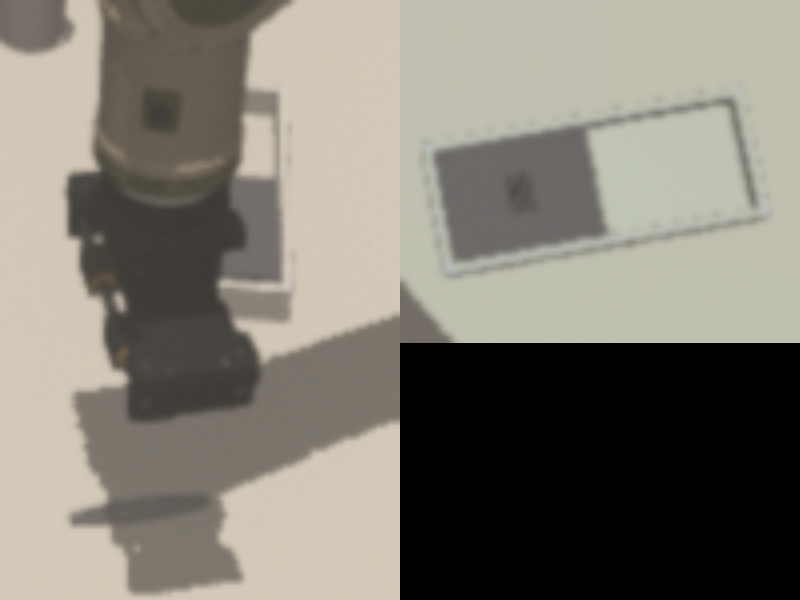

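The cover is fully open in the top crop (left half grey, right half bare). The fingers are over the tweezers, which show at side crop (150,510). I'll descend and grip gently.

```bash
python3 -m creep '[{"x":0,"y":0,"z":-0.04,"spin":0},{"x":0,"y":0,"z":-0.075,"spin":0},{"x":0,"y":0,"z":-0.095,"spin":0},{"x":0,"y":0,"z":-0.105,"spin":0},{"x":0,"y":0,"z":-0.1095,"spin":0},{"x":0,"y":0,"z":-0.1095,"spin":0}]' 0.03 6; python3 -m creep '[{"x":0,"y":0,"z":0,"spin":0},{"x":0,"y":0,"z":0,"spin":0},{"x":0,"y":0,"z":0,"spin":0},{"x":0,"y":0,"z":0,"spin":0},{"x":0,"y":0,"z":0,"spin":0},{"x":0,"y":0,"z":0,"spin":0}]' 0 8
```

```text
time: 11.75
ee_pos: [0.4734, 0.2695, 0.029]
eef_rot: [0.88, -0.475, 0.0, -0.0]
ft_force: [-0.3, -0.5, -0.4]
width: 0.0298
time: 12.5
ee_pos: [0.4732, 0.2694, 0.0287]
eef_rot: [0.88, -0.475, 0.0, -0.0]
ft_force: [-1.6, 0.2, 5.5]
width: 0.0128
```

Gripped at 12.8 mm, which matches the blades. Next, lift and look.

```bash
python3 -m creep '[{"x":0,"y":0,"z":0.005,"spin":0},{"x":0,"y":0,"z":0.02,"spin":0},{"x":0,"y":0,"z":0.045,"spin":0},{"x":0,"y":0,"z":0.08,"spin":0},{"x":0,"y":0,"z":0.08,"spin":0}]' 0 12; python3 - <<'E'
from bench import r
import cv2,numpy as np
c=r.camera("side");d=r.camera("top")
cv2.imwrite("pics/s6.png",np.hstack([cv2.resize(c["pixels"][180:320,290:390],(400,560)),cv2.resize(d["pixels"][200:284,235:295],(400,560))]))
E
```

```text
time: 13.12
ee_pos: [0.4744, 0.2704, 0.1117]
eef_rot: [0.88, -0.475, 0.002, -0.002]
ft_force: [-1.2, 0.2, 0.2]
width: 0.0126
```

View pics/s6.png

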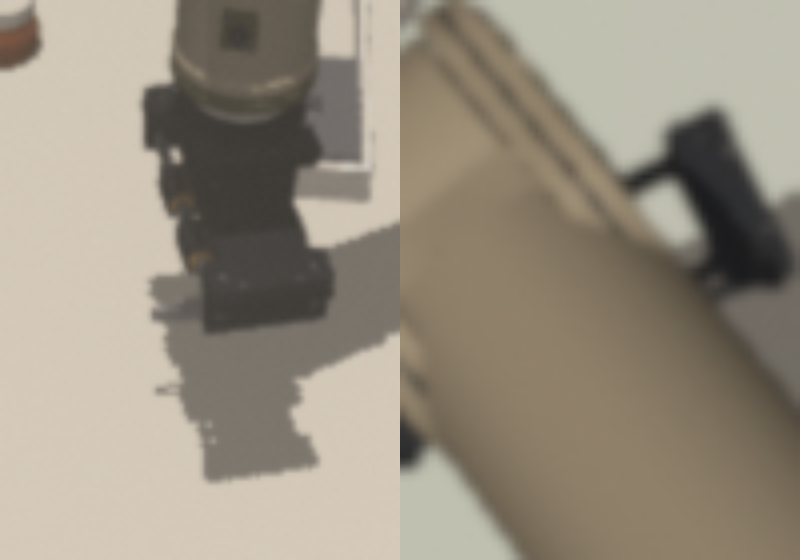

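The tweezers are held, and still level: the tip shows at side crop (180,312) and its shadow at (165,390). Carrying them over the compartment.

```bash
python3 -m creep '[{"x":0.005,"y":-0.02,"z":0,"spin":5},{"x":0.01,"y":-0.06,"z":0.01,"spin":13},{"x":0.02,"y":-0.10,"z":0.01,"spin":21},{"x":0.028,"y":-0.145,"z":0.01,"spin":29},{"x":0.036,"y":-0.19,"z":0.01,"spin":37},{"x":0.044,"y":-0.235,"z":0.01,"spin":45},{"x":0.052,"y":-0.28,"z":0.01,"spin":53},{"x":0.06,"y":-0.325,"z":0.01,"spin":61},{"x":0.064,"y":-0.36,"z":0.005,"spin":68},{"x":0.067,"y":-0.385,"z":0,"spin":73.7},{"x":0.067,"y":-0.392,"z":0,"spin":73.7},{"x":0.067,"y":-0.392,"z":0,"spin":73.7}]'; python3 -m creep '[{"x":0,"y":0,"z":0,"spin":0},{"x":0,"y":0,"z":-0.02,"spin":0},{"x":0,"y":0,"z":-0.03,"spin":0},{"x":0,"y":0,"z":-0.03,"spin":0},{"x":0,"y":0,"z":-0.03,"spin":0}]'; python3 - <<'E'
from bench import r
import cv2,numpy as np
c=r.camera("side");d=r.camera("top")
cv2.imwrite("pics/s7.png",np.hstack([cv2.resize(c["pixels"][130:250,320:400],(400,600)),cv2.resize(d["pixels"][210:290,370:430],(400,533)).repeat(1,0)[:0] if 0 else cv2.resize(d["pixels"][205:290,372:428],(400,600))]))
E
```

```text
time: 14.72
ee_pos: [0.5397, -0.122, 0.1081]
eef_rot: [0.989, 0.147, -0.0, -0.0]
ft_force: [0.0, 0.3, -0.2]
width: 0.0127
time: 15.35
ee_pos: [0.5401, -0.1225, 0.0785]
eef_rot: [0.989, 0.148, 0.0, -0.0]
ft_force: [0.2, 0.0, 0.7]
width: 0.0126
```

View pics/s7.png

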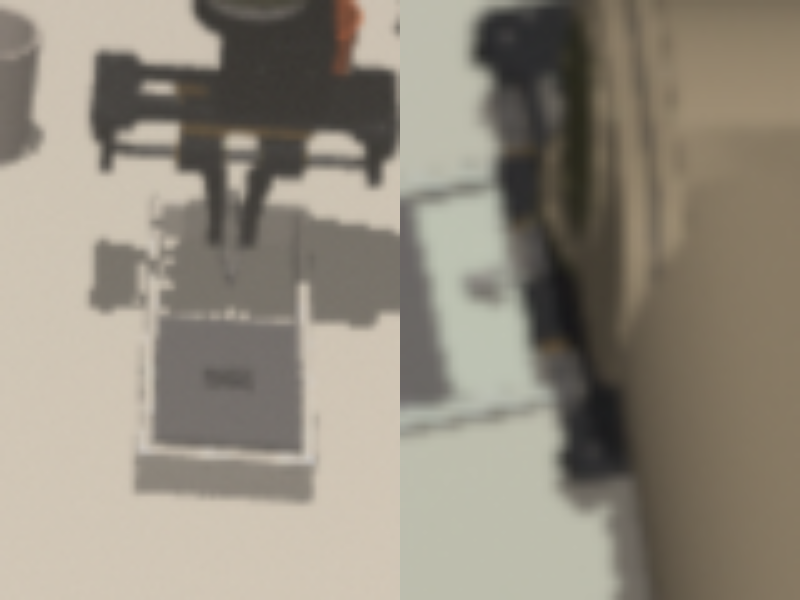

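Side view: the tweezers lie along the compartment, tip at (230,283), short of the divider edge at row 315. The fingers are centred between the walls. Lowering.

```bash
python3 -m creep '[{"x":0,"y":0,"z":-0.015,"spin":0},{"x":0,"y":0,"z":-0.028,"spin":0},{"x":0,"y":0,"z":-0.037,"spin":0},{"x":0,"y":0,"z":-0.042,"spin":0},{"x":0,"y":0,"z":-0.0435,"spin":0},{"x":0,"y":0,"z":-0.0435,"spin":0}]'; python3 -m creep '[{"x":0,"y":0,"z":-0.0008,"spin":0},{"x":0,"y":0,"z":-0.0016,"spin":0},{"x":0,"y":0,"z":-0.0016,"spin":0}]'
```

```text
time: 16.2
ee_pos: [0.5401, -0.1227, 0.0351]
eef_rot: [0.989, 0.148, 0.0, 0.0]
ft_force: [-0.0, -0.7, -0.5]
width: 0.0123
time: 16.58
ee_pos: [0.54, -0.1227, 0.0333]
eef_rot: [0.989, 0.148, 0.0, 0.0]
ft_force: [-0.1, -0.9, -0.2]
width: 0.0128
```

```bash
python3 -m creep '[{"x":0,"y":0,"z":-0.0006,"spin":0},{"x":0,"y":0,"z":-0.0006,"spin":0}]'
```

```text
time: 16.82
ee_pos: [0.54, -0.1227, 0.0328]
eef_rot: [0.989, 0.148, 0.0, 0.0]
ft_force: [-0.3, -1.6, 0.8]
width: 0.0129
```

```bash
python3 -m creep '[{"x":0,"y":0,"z":-0.0006,"spin":0},{"x":0,"y":0,"z":-0.0006,"spin":0}]'
```

```text
time: 17.08
ee_pos: [0.54, -0.1227, 0.0327]
eef_rot: [0.989, 0.148, -0.0, 0.0]
ft_force: [-4.4, 0.0, 8.4]
width: 0.0126
```

Contact with the floor came at the expected height (0.0327). Releasing.

```bash
python3 -m creep '[{"x":0,"y":0,"z":0.0003,"spin":0},{"x":0,"y":0,"z":0.0005,"spin":0},{"x":0,"y":0,"z":0.0005,"spin":0},{"x":0,"y":0,"z":0.0005,"spin":0}]' 0.03 6; python3 -m creep '[{"x":0,"y":0,"z":0.01,"spin":0},{"x":0,"y":0,"z":0.03,"spin":0},{"x":0,"y":0,"z":0.06,"spin":0},{"x":-0.02,"y":0.05,"z":0.06,"spin":0},{"x":-0.036,"y":0.122,"z":0.06,"spin":0},{"x":-0.036,"y":0.122,"z":0.06,"spin":0},{"x":-0.036,"y":0.122,"z":0.06,"spin":0}]'  0.03; python3 - <<'E'
from bench import r
import cv2,numpy as np
c=r.camera("side");d=r.camera("top")
cv2.imwrite("pics/s8.png",np.hstack([cv2.resize(c["pixels"][130:250,320:400],(400,600)),cv2.resize(d["pixels"][210:270,325:425],(400,240)) if 0 else cv2.copyMakeBorder(cv2.resize(d["pixels"][205:290,325:425],(400,340)),0,260,0,0,0)]))
E
```

```text
time: 17.58
ee_pos: [0.5399, -0.1227, 0.0325]
eef_rot: [0.989, 0.148, 0.0, -0.0]
ft_force: [0.1, -0.5, 0.4]
width: 0.0297
time: 18.45
ee_pos: [0.5044, -0.0003, 0.0937]
eef_rot: [0.989, 0.148, 0.001, 0.0]
ft_force: [0.7, -0.8, -0.0]
width: 0.0301
```

View pics/s8.png

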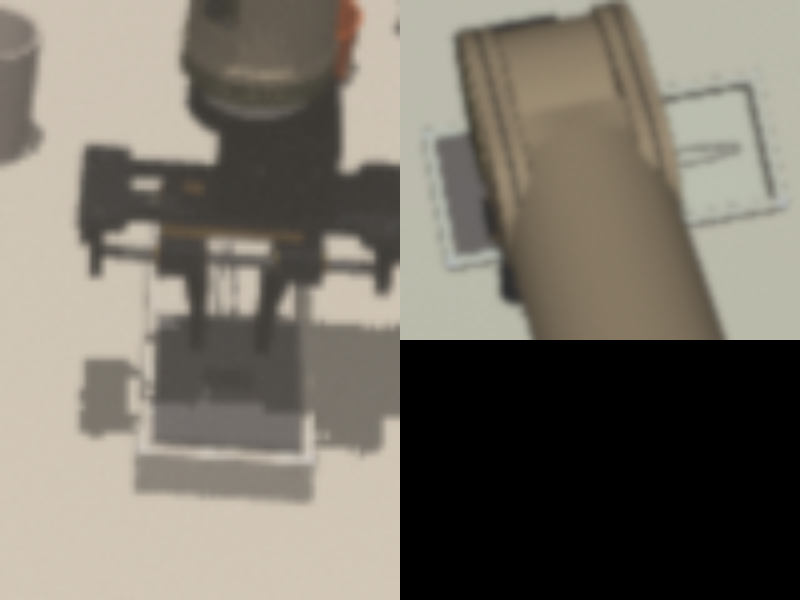

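The tweezers lie flat in the bared compartment (top crop (710,153), clear of the walls). Now I'll close the fingers and press on the cover again.

```bash
python3 -m creep '[{"x":0,"y":0,"z":-0.015,"spin":0},{"x":0,"y":0,"z":-0.026,"spin":0},{"x":0,"y":0,"z":-0.030,"spin":0},{"x":0,"y":0,"z":-0.0315,"spin":0},{"x":0,"y":0,"z":-0.0315,"spin":0},{"x":0,"y":0,"z":-0.0315,"spin":0}]' 0 10;  python3 -m creep '[{"x":0,"y":0,"z":-0.001,"spin":0},{"x":0,"y":0,"z":-0.001,"spin":0}]'
```

```text
time: 19.3
ee_pos: [0.5042, -0.0006, 0.0614]
eef_rot: [0.989, 0.148, 0.0, 0.0]
ft_force: [0.1, 0.1, 0.5]
width: 0.0005
time: 19.55
ee_pos: [0.5042, -0.0007, 0.0603]
eef_rot: [0.989, 0.148, 0.0, 0.0]
ft_force: [-0.3, 0.5, 1.1]
width: 0.0005
```

```bash
python3 -m creep '[{"x":0,"y":0,"z":-0.0007,"spin":0},{"x":0,"y":0,"z":-0.0007,"spin":0},{"x":0,"y":0,"z":-0.0007,"spin":0}]'
```

```text
time: 19.92
ee_pos: [0.5042, -0.0007, 0.0596]
eef_rot: [0.989, 0.148, 0.0, 0.0]
ft_force: [-0.3, -0.6, 4.7]
width: 0.0003
```

```bash
python3 -m creep '[{"x":0,"y":0,"z":-0.0006,"spin":0},{"x":0,"y":0,"z":-0.0006,"spin":0},{"x":0,"y":0,"z":-0.0006,"spin":0}]'
```

```text
time: 20.3
ee_pos: [0.5042, -0.0006, 0.0591]
eef_rot: [0.989, 0.148, 0.0, 0.0]
ft_force: [-1.0, -0.1, 7.0]
width: 0.0004
```

```bash
python3 -m creep '[{"x":0,"y":0,"z":-0.0006,"spin":0},{"x":0.001,"y":-0.0035,"z":-0.0008,"spin":0},{"x":0.002,"y":-0.007,"z":-0.0009,"spin":0},{"x":0.0034,"y":-0.0115,"z":-0.001,"spin":0},{"x":0.0034,"y":-0.0115,"z":-0.001,"spin":0}]'
```

```text
time: 20.92
ee_pos: [0.5077, -0.0115, 0.0584]
eef_rot: [0.989, 0.148, 0.0, -0.0]
ft_force: [-2.9, 2.5, 11.0]
width: 0.0004
```

```bash
python3 -m creep '[{"x":0.0015,"y":-0.005,"z":-0.0001,"spin":0},{"x":0.003,"y":-0.01,"z":-0.0002,"spin":0},{"x":0.0045,"y":-0.015,"z":-0.0003,"spin":0},{"x":0.0045,"y":-0.015,"z":-0.0003,"spin":0}]'
```

```text
time: 21.42
ee_pos: [0.5123, -0.0266, 0.0582]
eef_rot: [0.989, 0.148, 0.0, -0.0]
ft_force: [-2.1, 1.5, 12.6]
width: 0.0005
```

```bash
cat > e.py <<'E'
from bench import r
from h import *
c=r.camera("side");g=cv2.cvtColor(c["pixels"],6);ex=np.array([EY[1],-EY[0]]);yy=np.arange(.04,.2,.004)
print(yy[0],yy[10],yy[20],yy[30])
for x in(-.015,.015):
    p=proj(c,np.c_[C0+x*ex+yy[:,None]*EY,np.full(len(yy),.032)]).astype(np.float32);print(x,cv2.remap(g,p[:,:1],p[:,1:],1).ravel())
E
python3 e.py
```

```text
0.04 0.07999999999999996 0.11999999999999994 0.1599999999999999
-0.015 [ 60  61  62  63  64  66  68  71  73  73  71  70  69  69  73  76  77  78
  78  83  94 107 111 111 111 110 108 103 102 110 115 116 116 123 144 175
 178 152 136 132]
0.015 [ 75  76  76  76  76  77  78  78  78  78  78  77  77  78  78  78  80  78
  80  88  99 110 112 111 111 111 108 102  98 103 108 124 139 135 131 156
 183 166 140 134]
```

The edge is at about 0.154, so the cover is at ≈ 0.094 and following. I'll continue.

```bash
python3 -m creep '[{"x":0.0015,"y":-0.005,"z":0,"spin":0},{"x":0.003,"y":-0.01,"z":-0.0001,"spin":0},{"x":0.0045,"y":-0.015,"z":-0.0002,"spin":0},{"x":0.0045,"y":-0.015,"z":-0.0002,"spin":0}]'
```

```text
time: 21.98
ee_pos: [0.5169, -0.0416, 0.058]
eef_rot: [0.989, 0.148, 0.001, -0.0]
ft_force: [-2.5, 1.6, 11.6]
width: 0.0009
```

```bash
python3 -m creep '[{"x":0.0015,"y":-0.005,"z":-0.0001,"spin":0},{"x":0.003,"y":-0.01,"z":-0.0002,"spin":0},{"x":0.0045,"y":-0.015,"z":-0.0003,"spin":0},{"x":0.0045,"y":-0.015,"z":-0.0003,"spin":0}]'
```

```text
time: 22.48
ee_pos: [0.5214, -0.0566, 0.0577]
eef_rot: [0.989, 0.148, 0.001, -0.0]
ft_force: [-0.3, 1.5, 11.6]
width: 0.0002
```

```bash
python3 -m creep '[{"x":0.0015,"y":-0.005,"z":-0.0002,"spin":0},{"x":0.003,"y":-0.01,"z":-0.0003,"spin":0},{"x":0.0045,"y":-0.015,"z":-0.0004,"spin":0},{"x":0.0045,"y":-0.015,"z":-0.0004,"spin":0}]'
```

```text
time: 22.98
ee_pos: [0.526, -0.0716, 0.0574]
eef_rot: [0.989, 0.148, 0.001, -0.0]
ft_force: [-1.5, 2.2, 11.0]
width: 0.0005
```

```bash
python3 -m creep '[{"x":0.0015,"y":-0.005,"z":-0.0002,"spin":0},{"x":0.003,"y":-0.01,"z":-0.0003,"spin":0},{"x":0.0045,"y":-0.015,"z":-0.0004,"spin":0},{"x":0.0045,"y":-0.015,"z":-0.0004,"spin":0}]'; python3 e.py
```

```text
time: 23.48
ee_pos: [0.5306, -0.0866, 0.057]
eef_rot: [0.989, 0.148, 0.001, -0.0]
ft_force: [-1.4, 1.5, 12.2]
width: 0.0002
0.04 0.07999999999999996 0.11999999999999994 0.1599999999999999
-0.015 [ 77  78  80  85  95 106 110 111 111 112 112 106 103 107 116 117 117 117
 123 139 169 192 197 198 198 198 198 198 198 198 198 198 198 197 194 191
 181 154 138 133]
0.015 [ 79  79  80  81  88  99 110 112 111 111 110 107 104 107 113 117 117 118
 120 141 170 194 198 193 185 179 175 175 174 174 175 173 159 138 132 155
 183 167 142 135]
```

The edge is at about 0.09, so the cover is at ≈ 0.03 and following.

```bash
python3 -m creep '[{"x":0.0015,"y":-0.005,"z":-0.0001,"spin":0},{"x":0.003,"y":-0.01,"z":-0.0002,"spin":0},{"x":0.0045,"y":-0.015,"z":-0.0003,"spin":0},{"x":0.0045,"y":-0.015,"z":-0.0003,"spin":0}]'
```

```text
time: 24.02
ee_pos: [0.5352, -0.1016, 0.0567]
eef_rot: [0.989, 0.148, 0.001, -0.0]
ft_force: [-1.4, 2.3, 10.9]
width: 0.0006
```

```bash
python3 -m creep '[{"x":0.0015,"y":-0.005,"z":-0.0001,"spin":0},{"x":0.003,"y":-0.01,"z":-0.0002,"spin":0},{"x":0.0045,"y":-0.015,"z":-0.0003,"spin":0},{"x":0.0045,"y":-0.015,"z":-0.0003,"spin":0}]'
```

```text
time: 24.52
ee_pos: [0.5398, -0.1165, 0.0564]
eef_rot: [0.989, 0.148, 0.001, -0.0]
ft_force: [-0.4, 1.7, 10.7]
width: 0.0003
```

```bash
python3 -m creep '[{"x":0.0006,"y":-0.002,"z":0,"spin":0},{"x":0.0012,"y":-0.004,"z":0,"spin":0},{"x":0.0012,"y":-0.004,"z":0,"spin":0}]'
```

```text
time: 24.9
ee_pos: [0.5406, -0.1193, 0.0562]
eef_rot: [0.989, 0.148, 0.001, -0.001]
ft_force: [-1.2, 6.3, 10.3]
width: 0.0007
```

Sideways force rose from 1.7 to 6.3 N, which suggests the end stop. I'll push 2 mm more, then lift away and check.

```bash
python3 -m creep '[{"x":0.0003,"y":-0.001,"z":0,"spin":0},{"x":0.0006,"y":-0.002,"z":0,"spin":0},{"x":0.0006,"y":-0.002,"z":0,"spin":0}]'; python3 -m creep '[{"x":0,"y":0,"z":0.004,"spin":0},{"x":0,"y":0,"z":0.03,"spin":0},{"x":0,"y":0,"z":0.08,"spin":0},{"x":0,"y":-0.05,"z":0.12,"spin":0},{"x":-0.05,"y":-0.10,"z":0.14,"spin":0},{"x":-0.08,"y":-0.14,"z":0.14,"spin":0},{"x":-0.12,"y":-0.18,"z":0.14,"spin":0},{"x":-0.15,"y":-0.22,"z":0.14,"spin":0},{"x":-0.18,"y":-0.27,"z":0.14,"spin":0},{"x":-0.18,"y":-0.27,"z":0.14,"spin":0},{"x":-0.18,"y":-0.27,"z":0.14,"spin":0}]'; python3 e.py; python3 - <<'E'
from bench import r
from h import *
c=r.camera("top")
t0=dict(np.load("top0.npz"))
for t in(t0,c):
    print([x for x in blob(t,(325,218,428,278),0,115,.032) if x[0]>60]);g=cv2.cvtColor(t["pixels"],6);ex=np.array([EY[1],-EY[0]]);yy=np.arange(.03,.08,.002)
    p=proj(t,np.c_[C0-.015*ex+yy[:,None]*EY,np.full(len(yy),.032)]).astype(np.float32);print(cv2.remap(g,p[:,:1],p[:,1:],1).ravel())
cv2.imwrite("pics/t9.png",cv2.resize(c["pixels"][200:290,320:430],None,fx=5,fy=5))
E
```

```text
time: 25.28
ee_pos: [0.541, -0.1207, 0.0561]
eef_rot: [0.989, 0.149, 0.0, -0.001]
ft_force: [-2.0, 6.8, 11.0]
width: 0.0008
time: 26.65
ee_pos: [0.3606, -0.3928, 0.1952]
eef_rot: [0.989, 0.147, -0.0, -0.0]
ft_force: [0.1, 0.0, 0.4]
width: 0.0006
0.04 0.07999999999999996 0.11999999999999994 0.1599999999999999
-0.015 [112 111 108 104 104 114 135 152 152 136 128 130 141 159 181 191 193 192
 192 193 193 193 193 193 193 193 193 193 193 193 193 193 193 192 189 186
 177 150 136 131]
0.015 [111 110 108 104 104 108 119 138 152 145 132 130 139 159 179 191 193 192
 193 193 193 193 192 188 180 175 172 170 170 170 171 169 156 136 130 152
 179 162 138 132]
[(np.int32(1140), array([ 0.54  , -0.1201], dtype=float32), array([ 0.5402, -0.12  ,  0.0868,  0.1228]), 17.2, np.float64(107.1))]
[ 98  98  98  98  99  99  99  99  99  99  99  99 100 102 109 119 132 150
 166 177 182 184 184 184 184]
[(np.int32(1086), array([ 0.5404, -0.122 ], dtype=float32), array([ 0.5405, -0.1221,  0.0852,  0.118 ]), 17.2, np.float64(107.3))]
[100 101 101 101 101 101 101 101 102 102 102 105 113 130 146 156 158 164
 172 182 186 188 189 189 189]
```

View pics/t9.png

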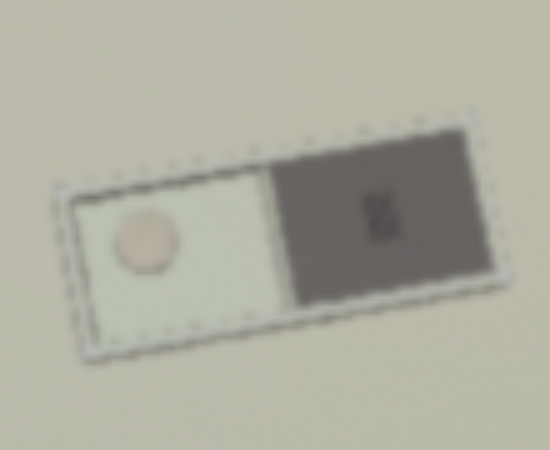

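The cover is shut: its edge at crop (275,165)–(297,300) sits 2–3 mm further closed than at the start, against the stop, with a strip of the divider visible. The tin is unmoved at (147,240).

```bash
python3 -c "
from bench import r
print(r.close_job())"
```

```text
the job is handed in; nothing more can be done
None
```

The tweezers are in the covered compartment with the cover slid shut over them, and the job is handed in after about 27 s of the 72 s allowed. No verdict was reported.

- **Opening the cover:** I pressed with closed fingertips at about 10–14 N and slid it the full 123 mm. The edge in the side camera kept pace with the fingers, so it did not slip.
- **Placing the tweezers:** I gripped them at 12.8 mm and lowered them until they touched the compartment floor at the expected height before letting go. The picture afterwards shows them flat and clear of the walls.
- **Closing the cover:** I slid it back at about 11–12 N until the sideways force rose from about 2 to 6–7 N, which I took as the end stop. The highest downward force I read at any point was 13.8 N, but forces were only read at the end of each move.

**Last checks:**
- **Cover:** in the final top picture its edge is 2–3 mm further closed than at the start. It may therefore have started slightly open, or the two measurements differ because the later shading changed.
- **Bystanders:** the tin looked unmoved. I did not measure the other bystanders again; the arm passed well clear of them.
- **Edge detection:** my first automatic measurement of the cover's edge was misled by a shadow. I read the brightness profile directly after that.

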